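Move a charged slide-on battery from the charger to the site light

TASK

Take the charged battery pack off the charger: squeeze in its red catch and draw it straight back along the rail. Set it down and let go to change your grip, then slide it onto the site light's empty rail, catch end last, until it is fully home and its catch has clicked. Leave the mug, the pipe coupling and the tape measure alone.

Things in the scene. Friction and masses are not known exactly. Their poses are not given: they have to be found in the camera images.
- pack: Black and blue 12 V slide-on battery pack, 0.2 to 0.3 kg, latched on the charger at the start. Origin: centre of its underside, on which it slides and stands; +x: the way it slides ONTO a rail; z up. Housing x -29 to 29, y -25 to 25, z 13 to 46 mm. Under it two rail feet (x -36 to 29, outer edges y +-22, 5 mm thick) on a narrower neck (y +-15). Red catch at the -x end.
- pack_top (a point): Centre of the pack's flat top, 46 mm above its origin; it bears a green charge gauge. Axes as the pack.
- catch_pad (a point): Middle of the catch's red thumb pad on the pack's -x end, 14 mm wide, 15 to 28 mm above the pack's underside. At rest it leans out to 7 mm proud of the end face: 65 mm from there to the far (+x) end face. Pressed level with the end face (e.g. pinched between that and the +x end) it frees the pack.
- catch (a joint): Angle of the spring rocker catch, rad: 0 sprung out, 0.27 pad pressed flush, 0.32 stop. It pivots on the pack's y axis; pressing the pad towards +x lifts the tooth, clear of the keeper from about 0.17. The pad takes about 2 N to start, 4 N fully in. Pushed onto a rail, the tooth rides over the keeper by itself (5 to 10 N of push) and snaps back to 0 when home.
- catch_tooth (a point): Lower edge of the catch's tooth, 0.5 mm above the pack's underside, under a red tongue (14 mm wide, 9 mm high) that reaches back to x = -44 mm of the pack.
- charger: Grey battery charger with a blue stripe, 45 mm high, screwed to the bench. Origin at bench level under the home pack's origin; +x: the way a pack slides on. Its body runs x -72 to 70, y -48 to 48 mm; 5 mm thick screw ears out to y +-62.
- charger_home (a point): Where the pack's origin lies when home on the charger: on the deck, 45 mm over the bench, axes as the charger (free play -2 to 0.5 mm in x). The end stop ahead (x 29.5 to 37.5 mm) is only 9 mm high: above it there is finger room at both ends of the pack.
- charger_mouth (a point): Mouth of the charger's rail, on the deck 31 mm before home (x = -31 mm). The lips hold the feet down from here to home: the pack can be lifted off only once it is drawn back 62 mm or more. The keeper, 16 mm wide and 3.5 mm high, stands on the deck at x -51 to -46 mm.
- light: Site floodlight, screwed to the bench: dark base x -72 to 150, y -55 to 55 mm, 45 mm high, on 12 mm skids (x -86 to 164, y to +-69), with a yellow driver housing; yellow flood head on a yoke at x 94 to 156, y -108 to 108, up to 185 mm high. Origin at bench level under the home pack's origin; +x: the way a pack slides on.
- light_home (a point): Where the pack's origin lies when home on the light: on the deck, 45 mm over the bench, axes as the light (free play -2 to 0.5 mm in x). The end stop at x = 29.5 mm is the upright face of the driver housing, 42 mm above the deck (to x 78, y +-45): no room for a finger at the pack's +x end.
- light_mouth (a point): Mouth of the light's rail, on the deck 31 mm before home. Both rails are alike: side walls 47 mm apart, lips (undersides 7, tops 10 mm above the deck, y 17.5 to 28) from x -20 to 29 mm, flared lead-ins from x -31 (14 mm high, out to y 33); keeper on the deck at x -51 to -46, 3.5 mm high, passing between the feet; flat apron back to x -72.
- mug: White mug, 74 mm across, 85 mm high, standing beyond the work; leave it. Origin: centre of its foot.
- coupling: Blue pipe coupling, 52 mm across, 55 mm high, on end; leave it. Origin: centre of its lower end.
- tape: Yellow and black tape measure, 70 x 40 x 65 mm, standing; leave it. Origin: centre of its underside.

How it is judged (in metres and radians):
On the way, in this order (a step that is already met when the one before it is completed fails the run):
1. the pack has been released and drawn off the charger's rail (distance between pack and charger_home above 0.062 m), for 0.2 s.
2. the pack has been set down level and let go, off the charger and not yet home on the light (distance between pack and charger_home above 0.062 m and distance between pack and light_home above 0.01 m and contact force between the fingers and pack below 0.2 N and linear speed of pack below 0.02 m/s and angle between pack's own z axis and vertical below 0.15 rad), for 0.2 s.
At the end, for the whole second after the job is handed in: The pack is home on the light's rail (its origin within 4 mm of light_home along and across the rail, lying flat and straight to 0.1 rad), its catch sprung back (under 0.06 rad), at rest and let go (x of pack in the frame of light_home between -0.004 and 0.003 m and y of pack in the frame of light_home between -0.004 and 0.004 m and z of pack in the frame of light_home below 0.004 m and angle between the x axis of pack and the x axis of light_home, either way round below 0.1 rad and angle between pack's own z axis and vertical below 0.1 rad and value of joint catch below 0.06 rad and linear speed of pack below 0.01 m/s); the robot touches nothing.
It fails at once if the mug is moved (more than 30 mm) (distance of mug from where it was at the start of the episode above 0.03 m).
It fails at once if the pipe coupling is moved (more than 30 mm) (distance of coupling from where it was at the start of the episode above 0.03 m).
It fails at once if the tape measure is moved (more than 30 mm) (distance of tape from where it was at the start of the episode above 0.03 m).
It also fails if it takes over 67 s, if anything falls off the work surface, if the arm or the gripper's body presses on something with over 40 N, if the wrist force passes 120 N, or if a joint passes its speed limit or range.

ROBOT

A 7-joint arm with a two-finger parallel gripper is mounted at the origin on the work surface. World frame = base frame: x ahead of the robot, y to its left, z up, the work surface at z = 0. Lengths are in mm, angles in rad, forces in N, time in s.
With the tool pointing down it reaches from about 375 to 925 mm from the base axis. Payload 3.1 kg.
Tool frame: the origin (TCP) lies at the very end of the fingers, on their centre line; the grasp point (between the pads) lies 19 mm behind it; z points along the fingers, y is the line along which they close (so a half turn about z gives the same grasp; the last joint's range is limited). The gripper opens to 85 mm and grips with 20 to 120 N. Pads are 22 mm wide; open, the fingers measure 114 mm over their backs; the gripper's body (76 mm by 85 mm) begins 54 mm behind the grasp point. The pads swing forward as they close: fully open they stand 13 mm farther back than shut.
Start: joints at [-1.33, 0.383, 0.044, 1.598, -0.018, 1.161, -0.05], TCP at [216.009, 613.061, 231.269] pointing down, gripper open.
Joint ranges: [-2.61, 2.61], [-0.41, 2.15], [-1.48, 1.57], [0, 2.5], [-1.57, 4.71], [0.05, 1.97], [-2.85, 2.85]. Speed limits (rad/s): [2.79, 2.79, 3.14, 3.14, 3.14, 3.14, 3.14].

INTERFACE

Orientations are given as a unit quaternion [w, x, y, z].
In Python, from plant import r gives the robot as it stands.
- The arm moves only by the shell command python3 drive.py 'ROWS'. ROWS is a JSON list of rows, 1 to 12 of them, each an object with the fields finger_gap (the finger opening in mm), tx, ty, tz (the shift in mm), turn (a turn about the tool's z in rad); a field left out counts as zero (the opening has to be given); each row shifts and turns the commanded pose from where the row before left it, along the tool's axes as they then stand; what a row does not reach is not made up. A row lasts 1/12 s, in which the tool goes at most 41.7 mm and 0.125 rad, less where a joint would pass 70% of its speed; a pose out of reach is approached as far as the arm can. The fingers move at their own pace and stop on an object; the grip force is fixed at half the most. Time passes only in rows, so rows that do not move let the fingers close. It prints the time, the measured TCP pose, the force, the opening and the grip force at its end. Input that does not fit is refused with a message, and nothing moves.
- r.state(): the state, without advancing time (a new reading comes with each control period).
- r.read_camera(name): name is "scene" or "top" or "wrist"; returns a dict with "img" (420x560x3 uint8, red, green, blue), "intrinsics" (3x3 intrinsics, pixels), "eye" and "orientation" of the camera in the world. Camera axes: x right, y down, z forward; pixel columns grow to the right and rows downward; lengths in mm; the calibration is good to about 2 mm. A picture is of the moment at which its call begins. There is no depth.
- r.job_done(): hands the job in; it is judged then, once.
The state is a dict: "time_s": time; "joints": joint angles; "qvel": joint speeds; "effort": joint torques, N m; "position": TCP position; "tool_rot": TCP orientation; "contact_force": force on the tool from outside, world axes, zero at the start; "torque": the same for the moment, N m; "opening": finger opening in mm; "grip_force": force on a finger pad.
Only numpy, scipy, OpenCV 4.12 (cv2) and the standard library are available. Lean on these libraries where they do the work, as an engineer would, in place of code of your own. Each camera call takes 0.05 s, during which the arm holds its last target. There are 200 camera calls.

## Working session

There is one attempt and no reset: what is moved stays moved. The work goes in short steps, Python scripts to look and compute and a shell command to move; the robot and the scene stay as the last step left them, time stands still between calls to the robot, and variables do not carry over. Pictures are saved under pics/ and viewed, at most 10 in all, crops included, and the job is handed in when it is done.

```bash
ls; mkdir -p pics; cat > h.py <<'E'
import numpy as np,cv2
from scipy.spatial.transform import Rotation as R
def rot(q): return R.from_quat([q[1],q[2],q[3],q[0]]).as_matrix()
def save(c,n): cv2.imwrite(n,c['img'][:,:,::-1])
def ray(c,uv):
    o=np.array(c['orientation'],float); M=o if o.shape==(3,3) else rot(o)
    return np.array(c['eye'],float),M@np.linalg.inv(np.array(c['intrinsics']))@np.array([uv[0],uv[1],1.])
def onz(c,uv,z):
    e,d=ray(c,uv); return e+d*(z-e[2])/d[2]
def tri(*cu):
    A=0;b=0
    for c,uv in cu:
        e,d=ray(c,uv); d=d/np.linalg.norm(d); P=np.eye(3)-np.outer(d,d); A=A+P;b=b+P@e
    return np.linalg.solve(A,b)
def proj(c,p):
    o=np.array(c['orientation'],float); M=o if o.shape==(3,3) else rot(o)
    q=np.array(c['intrinsics'])@(M.T@(np.array(p)-np.array(c['eye']))); return q[:2]/q[2]
E
python3 - <<'E'
from plant import r
from h import *
import pickle
C={n:r.read_camera(n) for n in("scene","top","wrist")}
pickle.dump(C,open('c0.pkl','wb'))
for n in C: print(n,C[n]['eye'],C[n]['orientation'],np.array(C[n]['intrinsics']).tolist()); save(C[n],f'pics/{n}0.png')
print(r.state())
E
```

```text
drive.py
pics
plant.py
scene [1049.13096248 -152.17145541  690.96015   ] [-0.25219847  0.78405683  0.53976959 -0.17406783] [[388.1240550769287, 0.0, 281.01531685027055], [0.0, 388.1240550769287, 210.40578291225194], [0.0, 0.0, 1.0]]
top [505.70625653  23.43281263 848.90042387] [-0.04641776  0.71557046 -0.693588    0.06884763] [[406.7939639611686, 0.0, 279.37191957722445], [0.0, 406.7939639611686, 207.41795614078018], [0.0, 0.0, 1.0]]
wrist [142.63235311 638.3835481  372.75829069] [0.12583676 0.80630986 0.57128328 0.08754964] [[315.97289264381544, 0.0, 282.64648666443037], [0.0, 315.97289264381544, 209.56071841147912], [0.0, 0.0, 1.0]]
{'time_s': 0.15, 'joints': array([-1.32980989,  0.38365738,  0.04383802,  1.5991895 , -0.01794028,
        1.1612281 , -0.0498591 ]), 'qvel': array([ 0.00090215, -0.00025284, -0.00022313, -0.00640639,  0.0021819 ,
       -0.00122131, -0.00043821]), 'effort': array([ 1.83326891e-03, -4.34053731e+01,  1.02686841e+00, -2.49977052e+01,
        1.07452297e-02,  7.28849962e-03, -2.54826773e-06]), 'position': array([215.75999744, 612.36398301, 230.18014605]), 'tool_rot': array([-1.42780760e-04,  1.68531388e-01,  9.85695733e-01, -1.03538873e-03]), 'contact_force': array([-0.41054305, -0.08485401,  0.17425569]), 'torque': array([ 0.00336482,  0.03552685, -0.00695103]), 'grip_force': 0.0, 'opening': 85.3285364703962}
```

View pics/top0.png

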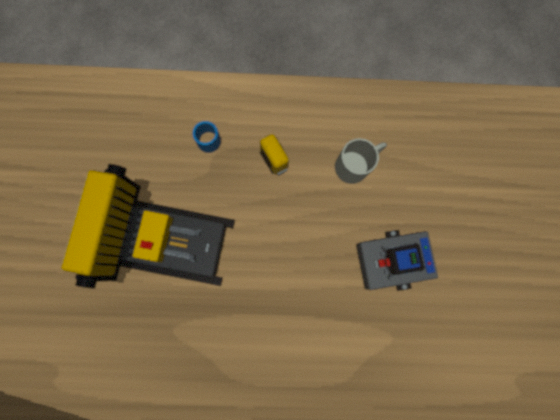

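View pics/scene0.png

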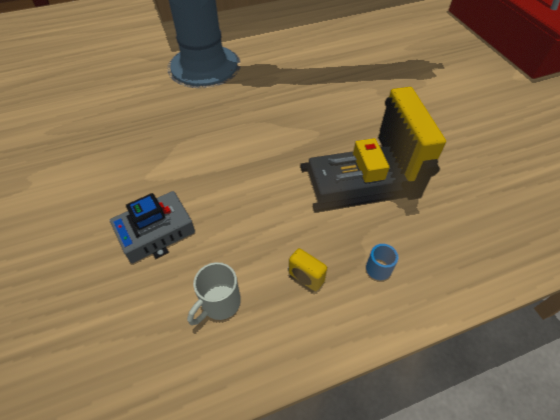

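The top view shows the charger with the pack at the right: catch (383,263), pack top about (406,260). The light is at the left: rail about (180,240), driver housing (150,235), mouth facing right. In the scene view the pack is at (147,208) and the light's rail at (345,167). The pack has to turn about 180° between the two. Next I'll look closer.

```bash
python3 - <<'E'
from h import *
import pickle
C=pickle.load(open('c0.pkl','rb'))
im=C['top']['img'][:,:,::-1]; s=C['scene']['img'][:,:,::-1]
f=lambda a,x0,y0,w,h:cv2.resize(a[y0:y0+h,x0:x0+w],(400,300),interpolation=cv2.INTER_CUBIC)
a=np.vstack([np.hstack([f(im,350,220,100,75),f(im,130,200,112,84)]),np.hstack([f(s,100,180,100,75),f(s,300,130,100,75)])])
cv2.imwrite('pics/crop0.png',a)
E
```

```text
(no output)
```

View pics/crop0.png

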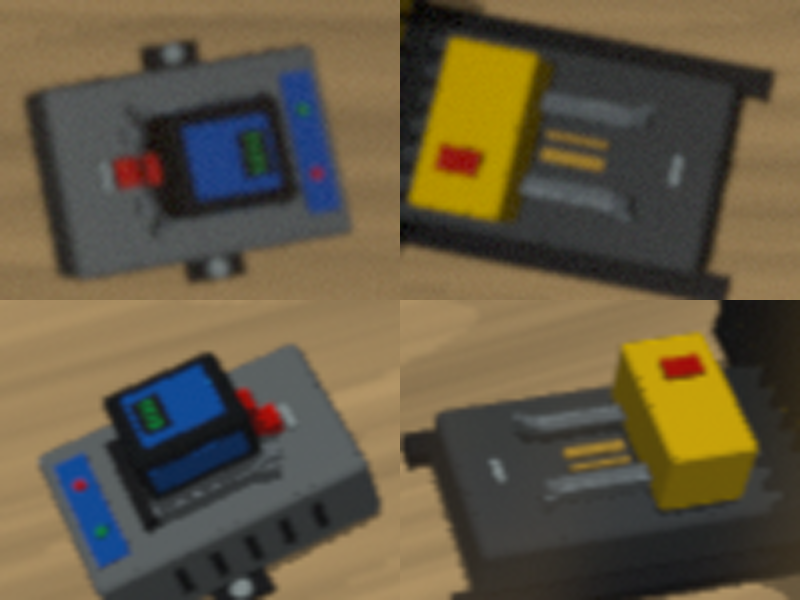

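The crops show everything clearly. In the top view the charger deck corners are at crop (38,93), (312,48), (350,230), (75,275). The light's keeper is at (676,170), and its driver-housing top is the yellow quad. I'll compute a coarse pose from these.

```bash
python3 - <<'E'
from h import *
import pickle
C=pickle.load(open('c0.pkl','rb'));T,S=C['top'],C['scene']
tc=lambda u,v:((u+.5)/4-.5+350,(v+.5)/4-.5+220)
tl=lambda u,v:((u-400+.5)/3.571-.5+130,(v+.5)/3.571-.5+200)
sc=lambda u,v:((u+.5)/4-.5+100,(v-300+.5)/4-.5+180)
sl=lambda u,v:((u-400+.5)/4-.5+300,(v-300+.5)/4-.5+130)
P=[onz(T,tc(*p),45) for p in[(38,93),(312,48),(350,230),(75,275)]]
print('charger',np.mean(P,0),[np.linalg.norm(P[i]-P[i-1]).round(1) for i in range(4)])
d=P[1]+P[2]-P[0]-P[3];print('ang',np.degrees(np.arctan2(d[1],d[0])))
def cen(c,x0,y0,x1,y1,lo,hi):
    h=cv2.cvtColor(c['img'],cv2.COLOR_RGB2HSV);m=cv2.inRange(h,lo,hi);k=np.zeros_like(m);k[y0:y1,x0:x1]=m[y0:y1,x0:x1]
    cs,_=cv2.findContours(k,0,2);q=max(cs,key=cv2.contourArea);return cv2.minAreaRect(q),q
bl=((100,120,60),(130,255,255));ye=((20,150,60),(35,255,255));rd=((0,170,90),(8,255,255))
# pack label by corner: scene & top corners
tp=[(183,122),(268,110),(283,190),(200,204)]; sp=[(247,414),(149,454),(118,394),(212,362)]
print('label',[tri((T,tc(*a)),(S,sc(*b))).round(1) for a,b in zip(tp,sp)])
tp=[(152,116),(278,95),(297,197),(170,216)];Q=[onz(T,tc(*p),91) for p in tp]
print('packtop',np.mean(Q,0),[np.linalg.norm(Q[i]-Q[i-1]).round(1) for i in range(4)])
print('catch',tri((T,tc(125,172)),(S,sc(265,417))))
print('lkeeper',tri((T,tl(676,170)),(S,sl(497,470))))
h=[(455,37),(542,52),(500,220),(411,206)];hs=[(755,450),(672,462),(620,347),(703,335)]
D=[tri((T,tl(*a)),(S,sl(*b))) for a,b in zip(h,hs)];print('drv',[x.round(1) for x in D])
D=[onz(T,tl(*a),87) for a in h];print([x.round(1) for x in D],[np.linalg.norm(D[i]-D[i-1]).round(1) for i in range(4)])
print('deck',[onz(T,tl(*a),45).round(1) for a in[(740,90),(705,268)]])
print('lips',[onz(T,tl(*a),55).round(1) for a in[(545,103),(645,118),(525,188),(628,208)]])
E
```

```text
charger [ 541.40952097 -238.76824459   45.        ] [np.float64(90.1), np.float64(141.3), np.float64(91.1), np.float64(139.3)]
ang -79.22757119709146
label [array([ 558. , -214.5,   91.3]), array([ 564.4, -259.1,   88.9]), array([ 526.8, -265.6,   92.1]), array([ 520. , -223.4,   90.2])]
packtop [ 542.04593933 -238.00967992   91.        ] [np.float64(46.7), np.float64(61.2), np.float64(47.9), np.float64(60.9)]
catch [ 534.08110762 -204.1465541    52.2152314 ]
lkeeper [554.11029974 138.23330046  47.24690063]
drv [array([618.2, 252.9,  84.5]), array([611.6, 206.8,  86.6]), array([523.5, 222.8,  82.9]), array([529.8, 270.5,  80.9])]
[array([618.1, 252.8,  87. ]), array([611.7, 207. ,  87. ]), array([523.6, 222.1,  87. ]), array([529.4, 268. ,  87. ])] [np.float64(90.0), np.float64(46.3), np.float64(89.3), np.float64(46.3)]
deck [array([599.9, 106.7,  45. ]), array([502. , 120.8,  45. ])]
lips [array([588.1, 211. ,  55. ]), array([581.7, 156.5,  55. ]), array([541.8, 218.4,  55. ]), array([532.8, 162.6,  55. ])]
```

```bash
python3 drive.py '[{"finger_gap":85, "tx":-24.6, "ty":-28.9, "tz":-3}, {"finger_gap":85, "tx":-24.6, "ty":-28.9, "tz":-3}, {"finger_gap":85, "tx":-24.6, "ty":-28.9, "tz":-3}, {"finger_gap":85, "tx":-24.6, "ty":-28.9, "tz":-3}, {"finger_gap":85, "tx":-24.6, "ty":-28.9, "tz":-3}, {"finger_gap":85, "tx":-24.6, "ty":-28.9, "tz":-3}, {"finger_gap":85, "tx":-24.6, "ty":-28.9, "tz":-3}, {"finger_gap":85, "tx":-24.6, "ty":-28.9, "tz":-3}, {"finger_gap":85, "tx":-24.6, "ty":-28.9, "tz":-3}, {"finger_gap":85, "tx":-24.6, "ty":-28.9, "tz":-3}, {"finger_gap":85, "tx":-24.6, "ty":-28.9}, {"finger_gap":85, "tx":-24.6, "ty":-28.9}]'
python3 drive.py '[{"finger_gap":85, "tx":-24.6, "ty":-28.9}, {"finger_gap":85, "tx":-24.6, "ty":-28.9}, {"finger_gap":85, "tx":-24.6, "ty":-28.9}, {"finger_gap":85, "tx":-24.6, "ty":-28.9}, {"finger_gap":85, "tx":-24.6, "ty":-28.9}, {"finger_gap":85, "tx":-24.6, "ty":-28.9}, {"finger_gap":85, "tx":-24.6, "ty":-28.9}, {"finger_gap":85, "tx":-24.6, "ty":-28.9}, {"finger_gap":85, "tx":-24.6, "ty":-28.9}, {"finger_gap":85, "tx":-24.6, "ty":-28.9}, {"finger_gap":85, "tx":-24.6, "ty":-28.9}, {"finger_gap":85, "tx":-24.6, "ty":-28.9}]'
python3 drive.py '[{"finger_gap":85, "turn":0.124}, {"finger_gap":85, "turn":0.124}, {"finger_gap":85, "turn":0.124}, {"finger_gap":85, "turn":0.124}, {"finger_gap":85, "turn":0.124}, {"finger_gap":85, "turn":0.124}, {"finger_gap":85, "turn":0.124}, {"finger_gap":85, "turn":0.124}, {"finger_gap":85, "turn":0.124}, {"finger_gap":85, "turn":0.124}, {"finger_gap":85, "turn":0.124}, {"finger_gap":85, "turn":0.124}]'
python3 drive.py '[{"finger_gap":85, "turn":0.124}, {"finger_gap":85, "turn":0.124}, {"finger_gap":85, "turn":0.124}, {"finger_gap":85, "turn":0.124}, {"finger_gap":85, "turn":0.124}, {"finger_gap":85, "turn":0.124}, {"finger_gap":85, "turn":0.124}, {"finger_gap":85, "turn":0.124}, {"finger_gap":85, "turn":0.124}, {"finger_gap":85}, {"finger_gap":85}]'
python3 - <<'E'
from plant import r
from h import *
import pickle
s=r.state();M=rot(s['tool_rot']);print(s['time_s'],s['position'],M.round(3).tolist(),s['joints'].round(2))
w=r.read_camera('wrist');pickle.dump(w,open('w1.pkl','wb'));save(w,'pics/w1.png')
print(w['eye'],onz(w,(280,210),45),s['contact_force'])
E
```

```text
time_s: 1.15
position: [379.4, 186.0, 261.4]
tool_rot: [0.0, 0.169, 0.986, 0.0]
contact_force: [1.3, 0.9, 0.4]
opening: 85.5
grip_force: 0.0
time_s: 2.15
position: [542.7, -238.6, 260.9]
tool_rot: [-0.0, 0.168, 0.986, 0.0]
contact_force: [0.8, 0.3, 0.3]
opening: 85.1
grip_force: 0.0
time_s: 3.15
position: [542.2, -236.9, 260.9]
tool_rot: [-0.0, 0.793, 0.609, -0.0]
contact_force: [-0.7, -0.6, -0.1]
opening: 85.1
grip_force: 0.0
time_s: 4.07
position: [542.3, -237.1, 260.7]
tool_rot: [0.0, 0.995, 0.101, -0.001]
contact_force: [-0.0, 0.8, -0.1]
opening: 84.8
grip_force: 0.0
4.0667 [ 542.26011448 -237.05549774  260.70118972] [[0.98, 0.201, -0.001], [0.201, -0.98, -0.0], [-0.001, 0.0, -1.0]] [-0.65  0.65  1.42  1.75 -0.66  1.34 -0.46]
[ 617.89294789 -221.34645819  403.38447627] [ 505.18358648 -241.51783736   45.        ] [-0.02168662  0.75649886 -0.08880246]
```

View pics/w1.png

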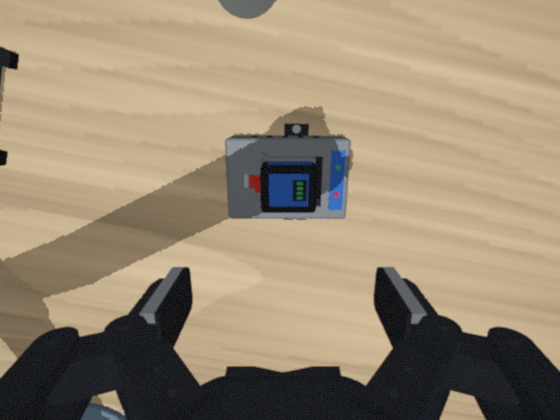

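The wrist view shows the charger at (228–350, 137–219), the pack top at about (264–317, 163–212), the catch at (255,183), and no obstructions. Now I'll refine the pack centre and axis.

```bash
python3 - <<'E'
from plant import r
from h import *
import pickle
w=pickle.load(open('w1.pkl','rb'));C=pickle.load(open('c0.pkl','rb'));T=C['top']
def lab(c,x0,y0,x1,y1):
    h=cv2.cvtColor(c['img'],cv2.COLOR_RGB2HSV);m=cv2.inRange(h,(105,140,60),(130,255,255));k=np.zeros_like(m);k[y0:y1,x0:x1]=m[y0:y1,x0:x1]
    q=max(cv2.findContours(k,0,2)[0],key=cv2.contourArea);q=cv2.convexHull(q);return cv2.minAreaRect(q)
a=lab(w,255,155,322,220);b=lab(T,385,240,423,280);print(a,b)
print('label tri',tri((w,a[0]),(T,b[0])))
B=cv2.boxPoints(a);print([onz(w,p,91).round(1) for p in B])
# body edges: grey deck mask
h=cv2.cvtColor(w['img'],cv2.COLOR_RGB2HSV);m=cv2.inRange(h,(0,0,70),(179,60,255));k=np.zeros_like(m);k[120:230,215:365]=m[120:230,215:365]
q=max(cv2.findContours(k,0,2)[0],key=cv2.contourArea);q=cv2.convexHull(q);q=cv2.approxPolyDP(q,5,True);print(q.reshape(-1,2).tolist(),[onz(w,p,45).round(1).tolist() for p in q.reshape(-1,2)])
# dark pack mask
g=w['img'].max(2);k=np.zeros_like(g);k[155:220,258:325]=(g[155:220,258:325]<50)*255
for row in(175,190,200):print(row,np.flatnonzero(k[row]).tolist()[::1])
for col in(275,290,305):print(col,np.flatnonzero(k[:,col]).tolist())
E
```

```text
((288.5, 189.5), (33.0, 41.0), 90.0) ((407.16827392578125, 258.78533935546875), (20.18463706970215, 21.371967315673828), 77.90524291992188)
label tri [ 541.70635391 -243.16164421   85.023232  ]
[array([ 555.3, -219.4,   91. ]), array([ 563.6, -259.6,   91. ]), array([ 529.9, -267.4,   91. ]), array([ 521.4, -225.9,   91. ])]
[[350, 140], [344, 218], [228, 215], [225, 139]] [[601.0, -301.6, 45.0], [510.7, -318.8, 45.0], [486.5, -181.8, 45.0], [574.1, -165.2, 45.0]]
175 [260, 261, 262, 263, 264, 265, 266, 267, 310, 311, 312, 313, 314, 315, 316, 317, 318, 319, 320, 321]
190 [261, 262, 263, 264, 265, 266, 267, 294, 295, 296, 302, 303, 304, 305, 309, 310, 311, 312, 313, 314, 315, 316, 317, 318, 319, 320]
200 [261, 262, 263, 264, 265, 266, 267, 268, 309, 310, 311, 312, 313, 314, 315, 316, 317, 319]
275 [166, 167, 168, 169, 170, 171, 172, 207, 208, 209, 210, 211]
290 [166, 167, 168, 169, 170, 171, 172, 207, 208, 209, 210, 211]
305 [166, 167, 168, 169, 170, 171, 172, 181, 182, 183, 184, 185, 186, 187, 188, 189, 190, 191, 192, 193, 194, 198, 199, 207, 208, 209, 210, 211]
```

```bash
python3 drive.py '[{"finger_gap":85, "ty":2, "tz":30, "turn":0.015}, {"finger_gap":85, "tz":36}, {"finger_gap":85, "tz":36}, {"finger_gap":85, "tz":36}, {"finger_gap":85, "tz":30}, {"finger_gap":85, "tz":20}, {"finger_gap":85, "tz":12}, {"finger_gap":85}]'
python3 drive.py '[{"finger_gap":85, "tz":6}, {"finger_gap":85}, {"finger_gap":40}, {"finger_gap":40}, {"finger_gap":40}, {"finger_gap":40}, {"finger_gap":40}, {"finger_gap":40}, {"finger_gap":40}, {"finger_gap":40}]'
python3 - <<'E'
from plant import r
from h import *
w=r.read_camera('wrist');t=r.read_camera('top');save(w,'pics/w2.png')
cv2.imwrite('pics/w2.png',np.hstack([w['img'][100:400,130:430],cv2.resize(t['img'][200:320,330:450],(300,300),interpolation=2)])[:,:,::-1])
print(r.state()['joints'].round(2))
E
```

```text
time_s: 4.78
position: [541.2, -237.8, 58.7]
tool_rot: [-0.002, 0.996, 0.093, -0.002]
contact_force: [0.0, -0.6, -0.1]
opening: 84.8
grip_force: 0.0
time_s: 5.62
position: [544.3, -241.5, 57.7]
tool_rot: [0.002, 0.996, 0.092, 0.002]
contact_force: [-0.7, -1.2, 5.5]
opening: 57.2
grip_force: 66.1
[-0.48  0.84  1.13  1.89 -0.91  1.03 -0.33]
```

View pics/w2.png

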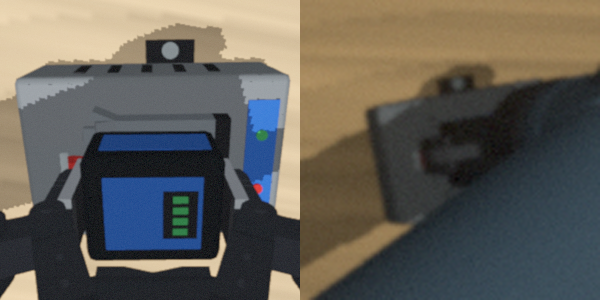

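The fingers have closed to 57.2 mm, so the catch is flush. In the wrist picture the pack top sits between both fingers. Now I'll draw it back along tool -y.

```bash
python3 drive.py '[{"finger_gap":40, "tz":-3}, {"finger_gap":40, "ty":-3}, {"finger_gap":40, "ty":-5}, {"finger_gap":40, "ty":-8}, {"finger_gap":40, "ty":-8}, {"finger_gap":40, "ty":-8}, {"finger_gap":40}]'
python3 drive.py '[{"finger_gap":40, "ty":-8}, {"finger_gap":40, "ty":-8}, {"finger_gap":40, "ty":-8}, {"finger_gap":40, "ty":-8}, {"finger_gap":40, "ty":-8}, {"finger_gap":40}]'
```

```text
time_s: 6.3
position: [536.6, -204.9, 58.0]
tool_rot: [-0.001, 0.996, 0.093, -0.001]
contact_force: [-1.2, 1.3, 0.9]
opening: 57.0
grip_force: 65.5
time_s: 6.8
position: [529.3, -166.1, 58.0]
tool_rot: [-0.001, 0.996, 0.093, -0.001]
contact_force: [0.0, 1.2, -2.9]
opening: 57.1
grip_force: 65.1
```

```bash
python3 drive.py '[{"finger_gap":40, "tz":-10}, {"finger_gap":40, "tz":-25}, {"finger_gap":40, "tz":-30}, {"finger_gap":40, "tz":-30}, {"finger_gap":40, "tx":-10.2, "ty":-31.6}, {"finger_gap":40, "tx":-10.2, "ty":-31.6}, {"finger_gap":40, "tx":-10.2, "ty":-31.6}, {"finger_gap":40, "tx":-10.2, "ty":-31.6}, {"finger_gap":40, "tx":-10.2, "ty":-31.6}, {"finger_gap":40}]'
python3 drive.py '[{"finger_gap":40, "turn":-0.124}, {"finger_gap":40, "turn":-0.124}, {"finger_gap":40, "turn":-0.124}, {"finger_gap":40, "turn":-0.124}, {"finger_gap":40, "turn":-0.124}, {"finger_gap":40, "turn":-0.124}, {"finger_gap":40, "turn":-0.124}, {"finger_gap":40, "turn":-0.124}, {"finger_gap":40, "turn":-0.124}, {"finger_gap":40, "turn":-0.124}, {"finger_gap":40, "turn":-0.124}, {"finger_gap":40, "turn":-0.124}]'
python3 drive.py '[{"finger_gap":40, "turn":-0.124}, {"finger_gap":40, "turn":-0.124}, {"finger_gap":40, "turn":-0.124}, {"finger_gap":40, "turn":-0.124}, {"finger_gap":40, "turn":-0.124}, {"finger_gap":40, "turn":-0.124}, {"finger_gap":40, "turn":-0.124}, {"finger_gap":40, "turn":-0.124}, {"finger_gap":40, "turn":-0.124}, {"finger_gap":40, "turn":-0.124}, {"finger_gap":40, "turn":-0.06}, {"finger_gap":40}]'
python3 - <<'E'
from plant import r
from h import *
s=r.state();print(s['joints'].round(2),s['position'],rot(s['tool_rot']).round(3).tolist())
w=r.read_camera('wrist');t=r.read_camera('scene')
cv2.imwrite('pics/w3.png',np.hstack([w['img'][60:420,100:460],cv2.resize(t['img'][50:230,140:320],(360,360),interpolation=2)])[:,:,::-1])
E
```

```text
time_s: 7.63
position: [446.9, -14.0, 151.7]
tool_rot: [-0.004, 0.995, 0.097, -0.003]
contact_force: [0.8, 1.5, -4.0]
opening: 56.9
grip_force: 65.4
time_s: 8.63
position: [450.2, -23.6, 153.6]
tool_rot: [-0.0, 0.669, 0.743, 0.0]
contact_force: [0.3, 0.3, -3.1]
opening: 57.1
grip_force: 65.3
time_s: 9.63
position: [450.2, -23.8, 153.5]
tool_rot: [-0.0, 0.086, 0.996, 0.0]
contact_force: [-0.6, -0.1, -3.9]
opening: 57.0
grip_force: 65.3
[-0.97  0.14  1.01  2.17 -0.15  0.91  1.52] [450.20665749 -23.84454377 153.4764989 ] [[-0.985, 0.171, -0.0], [0.171, 0.985, 0.001], [0.0, 0.001, -1.0]]
```

View pics/w3.png

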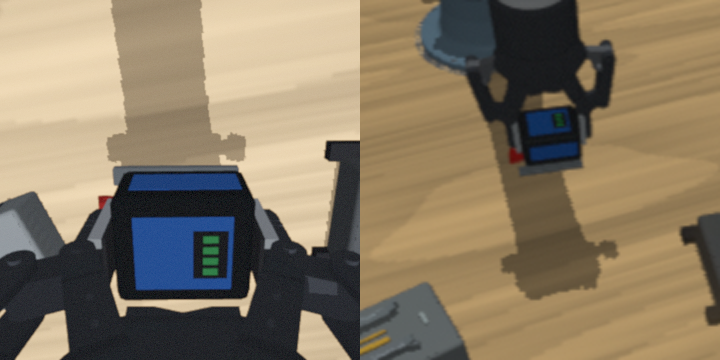

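The pack is held level with the catch on the -y side and its +x end towards the light. Now I'll lower it to the bench.

```bash
python3 drive.py '[{"finger_gap":40, "tz":30}, {"finger_gap":40, "tz":35}, {"finger_gap":40, "tz":35}, {"finger_gap":40, "tz":25}, {"finger_gap":40, "tz":8}, {"finger_gap":40}, {"finger_gap":40}]'
python3 drive.py '[{"finger_gap":40, "tz":3}, {"finger_gap":40, "tz":2}, {"finger_gap":40}]'
python3 drive.py '[{"finger_gap":40, "tz":2}, {"finger_gap":40}]'
```

```text
time_s: 10.32
position: [451.4, -23.0, 20.9]
tool_rot: [0.0, 0.085, 0.996, -0.0]
contact_force: [0.3, 0.8, -2.8]
opening: 57.4
grip_force: 65.5
time_s: 10.57
position: [451.8, -22.1, 16.3]
tool_rot: [0.001, 0.085, 0.996, 0.001]
contact_force: [0.1, -0.0, -2.4]
opening: 57.0
grip_force: 65.7
time_s: 10.73
position: [450.9, -22.2, 13.6]
tool_rot: [0.0, 0.085, 0.996, 0.0]
contact_force: [-0.8, 0.7, -3.7]
opening: 56.9
grip_force: 65.7
```

```bash
python3 drive.py '[{"finger_gap":40, "tz":1.5}, {"finger_gap":40}]'
python3 drive.py '[{"finger_gap":40, "tz":1.5}, {"finger_gap":40}]'
```

```text
time_s: 10.9
position: [451.0, -22.3, 12.7]
tool_rot: [-0.0, 0.085, 0.996, 0.001]
contact_force: [-1.3, 0.4, 6.0]
opening: 57.4
grip_force: 66.7
time_s: 11.07
position: [451.0, -22.3, 12.6]
tool_rot: [-0.001, 0.085, 0.996, 0.002]
contact_force: [-7.2, 0.6, 24.4]
opening: 57.4
grip_force: 69.1
```

```bash
python3 drive.py '[{"finger_gap":40, "tz":-1.2}, {"finger_gap":85}, {"finger_gap":85}, {"finger_gap":85}, {"finger_gap":85}, {"finger_gap":85}, {"finger_gap":85}, {"finger_gap":85}]'
python3 drive.py '[{"finger_gap":85, "tz":-15}, {"finger_gap":85, "tz":-35}, {"finger_gap":85, "tz":-40}, {"finger_gap":85, "tz":-40}, {"finger_gap":85, "tz":-40, "turn":0.125}, {"finger_gap":85, "turn":0.125}, {"finger_gap":85, "turn":0.125}, {"finger_gap":85, "turn":0.125}, {"finger_gap":85, "turn":0.125}, {"finger_gap":85, "turn":0.125}, {"finger_gap":85, "turn":0.125}, {"finger_gap":85, "turn":0.125}]'
python3 drive.py '[{"finger_gap":85, "turn":0.125}, {"finger_gap":85, "turn":0.125}, {"finger_gap":85, "turn":0.125}, {"finger_gap":85, "turn":0.125}, {"finger_gap":85, "turn":0.071}, {"finger_gap":85, "tx":-40}, {"finger_gap":85}, {"finger_gap":85}]'
python3 - <<'E'
from plant import r
from h import *
import pickle
s=r.state();print(s['joints'].round(2),s['position'],rot(s['tool_rot']).round(3).tolist())
w=r.read_camera('wrist');t=r.read_camera('top');pickle.dump((w,t),open('c4.pkl','wb'))
def lab(c,x0,y0,x1,y1):
    h=cv2.cvtColor(c['img'],cv2.COLOR_RGB2HSV);m=cv2.inRange(h,(105,140,60),(130,255,255));k=np.zeros_like(m);k[y0:y1,x0:x1]=m[y0:y1,x0:x1]
    cs=[cv2.minAreaRect(cv2.convexHull(q)) for q in cv2.findContours(k,0,2)[0] if cv2.contourArea(q)>30];return cs
print(proj(w,(451,-22,46)),proj(t,(451,-22,46)));print(lab(w,0,0,560,420));print(lab(t,0,0,560,420))
cv2.imwrite('pics/w4.png',w['img'][:,:,::-1])
E
```

```text
time_s: 11.73
position: [450.5, -22.5, 11.3]
tool_rot: [-0.0, 0.085, 0.996, -0.0]
contact_force: [-0.1, 0.4, -0.2]
opening: 84.5
grip_force: 0.0
time_s: 12.73
position: [450.5, -21.7, 172.8]
tool_rot: [-0.0, 0.542, 0.84, 0.001]
contact_force: [-0.5, -0.1, -0.0]
opening: 85.1
grip_force: 0.0
time_s: 13.4
position: [444.5, -63.3, 172.9]
tool_rot: [-0.0, 0.756, 0.654, 0.0]
contact_force: [0.2, 0.2, -0.6]
opening: 85.0
grip_force: 0.0
[-1.21  0.17  1.37  2.16 -0.21  0.96  0.14] [444.5434147  -63.28618894 172.88247024] [[0.145, 0.989, 0.0], [0.989, -0.145, 0.001], [0.001, 0.0, -1.0]]
[283.25922443 153.47197161] [287.89071366 303.63650009]
[((286.0, 150.0), (48.0, 42.0), 90.0)]
[((285.84613037109375, 302.26922607421875), (20.984424591064453, 19.023263931274414), 11.309932708740234), ((426.867431640625, 254.91650390625), (34.70586395263672, 7.047550201416016), 77.19573211669922)]
```

View pics/w4.png

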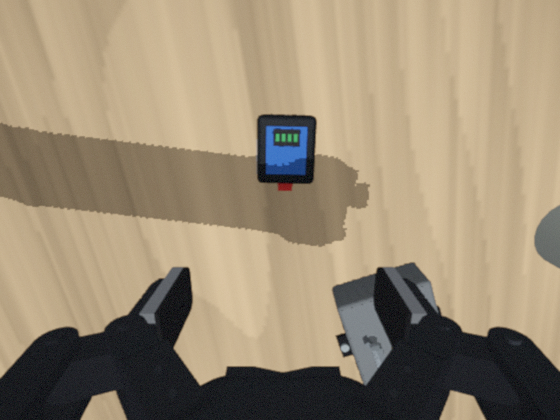

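The pack stands free at (258–316, 115–183), upright with its red catch at (285,187), aligned with the tool axes. I'll locate it and re-measure the light's rail for the transfer.

```bash
python3 - <<'E'
from plant import r
from h import *
import pickle
w,t=pickle.load(open('c4.pkl','rb'))
print('tri',tri((w,(286,150)),(t,(285.8,302.3))))
P=[onz(w,p,46) for p in[(258.5,115),(315.5,115),(315,183),(258.5,183)]];print([p.round(1) for p in P])
c=np.mean(P,0);print('wrist pack',c)
g=w['img'].max(2)
for row in(140,150,170):
    i=np.flatnonzero(g[row,240:340]<60)+240;print(row,i.min(),i.max())
for col in(275,300):
    i=np.flatnonzero(g[95:200,col]<60)+95;print(col,i.min(),i.max())
gt=t['img'].max(2)
k=cv2.inRange(gt[285:320,265:310],0,75);q=max(cv2.findContours(k,0,2)[0],key=cv2.contourArea);rr=cv2.minAreaRect(cv2.convexHull(q));print('top dark',rr);u=np.array(rr[0])+[265,285];print(onz(t,u,46))
s=r.state();M=rot(s['tool_rot'])
for n,T in(('w',c),):print('tool delta',M.T@(np.array([T[0],T[1],14])-s['position']))
E
```

```text
tri [454.09377155 -17.37659152  61.04622211]
[array([435.5,  11.8,  46. ]), array([481.6,   5.1,  46. ]), array([474.7, -51.3,  46. ]), array([426. , -44.2,  46. ])]
wrist pack [454.42930474 -19.63355673  46.        ]
140 258 314
150 258 313
170 258 313
275 115 182
300 116 182
top dark ((26.067569732666016, 18.094594955444336), (40.60655212402344, 28.441024780273438), 9.462321281433105)
[452.17899066 -28.1076765   46.        ]
tool delta [ 42.19310024   3.4062407  158.88469143]
```

```bash
python3 drive.py '[{"finger_gap":85, "tx":20, "ty":1}, {"finger_gap":85, "tx":20, "ty":1}, {"finger_gap":85, "tz":35}, {"finger_gap":85, "tz":40}, {"finger_gap":85, "tz":40}, {"finger_gap":85, "tz":30}, {"finger_gap":85, "tz":13}, {"finger_gap":85}, {"finger_gap":85}]'
python3 drive.py '[{"finger_gap":30}, {"finger_gap":30}, {"finger_gap":30}, {"finger_gap":30}, {"finger_gap":30}, {"finger_gap":30}, {"finger_gap":30}, {"finger_gap":30}]'
python3 drive.py '[{"finger_gap":30, "tz":-10}, {"finger_gap":30, "tz":-30}, {"finger_gap":30, "tz":-40}, {"finger_gap":30, "tz":-40}, {"finger_gap":30}, {"finger_gap":30}]'
python3 - <<'E'
from plant import r
from h import *
import pickle
s=r.state();print(s['joints'].round(2),s['position'],rot(s['tool_rot']).round(3).tolist())
w=r.read_camera('wrist');t=r.read_camera('top');pickle.dump((w,t),open('c5.pkl','wb'))
cv2.imwrite('pics/w5.png',w['img'][:,:,::-1])
E
```

```text
time_s: 14.25
position: [452.5, -21.4, 14.4]
tool_rot: [-0.0, 0.755, 0.656, -0.001]
contact_force: [1.2, 0.4, -0.0]
opening: 84.8
grip_force: 0.0
time_s: 14.92
position: [454.5, -21.5, 16.6]
tool_rot: [0.0, 0.755, 0.656, 0.002]
contact_force: [-0.5, 0.4, 6.1]
opening: 48.9
grip_force: 62.3
time_s: 15.42
position: [454.7, -20.4, 136.9]
tool_rot: [0.0, 0.754, 0.657, 0.004]
contact_force: [-0.2, 0.5, -2.9]
opening: 49.3
grip_force: 63.9
[-1.13  0.28  1.22  2.18 -0.34  0.89  0.16] [454.73913746 -20.42892028 136.93908635] [[0.138, 0.99, 0.006], [0.99, -0.138, 0.005], [0.005, 0.005, -1.0]]
```

View pics/w5.png

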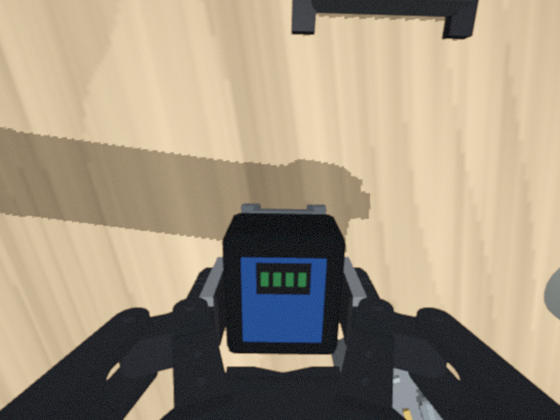

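The pack is gripped across its sides, level, with its gauge end forward. The light's skids are visible at the top (293–475, 0–38). I'll move to just ahead of the light's apron and re-measure the rail.

```bash
python3 drive.py '[{"finger_gap":30, "tx":27.2, "ty":18.8}, {"finger_gap":30, "tx":27.2, "ty":18.8}, {"finger_gap":30, "tx":27.2, "ty":18.8}, {"finger_gap":30, "tx":27.2, "ty":18.8, "turn":0.02}, {"finger_gap":30}, {"finger_gap":30}, {"finger_gap":30}]'
python3 - <<'E'
from plant import r
from h import *
import pickle
s=r.state();print(s['joints'].round(2),s['position'],rot(s['tool_rot']).round(3).tolist())
w=r.read_camera('wrist');t=r.read_camera('top');pickle.dump((w,t),open('c6.pkl','wb'))
k=np.hstack([w['img'][:300,130:430],cv2.resize(t['img'][200:290,130:250],(400,300),interpolation=2)])
cv2.imwrite('pics/w6.png',k[:,:,::-1])
E
```

```text
time_s: 16.1
position: [540.4, 73.8, 132.5]
tool_rot: [-0.001, 0.762, 0.648, -0.003]
contact_force: [0.1, -0.3, -3.9]
opening: 49.0
grip_force: 63.7
[-1.05  0.49  1.04  1.97 -0.51  0.98  0.08] [540.38385462  73.80493973 132.50911774] [[0.161, 0.987, -0.005], [0.987, -0.161, -0.002], [-0.003, -0.004, -1.0]]
```

View pics/w6.png

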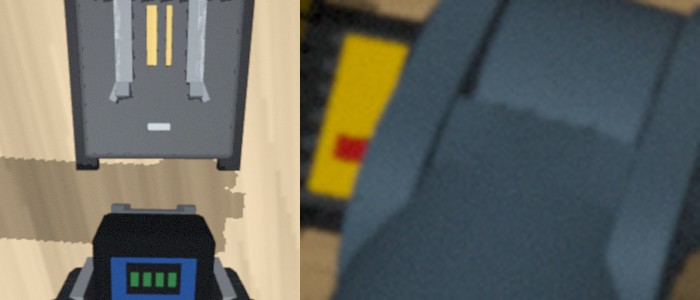

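The keeper is at wrist pixel (288.5,127). The lips are symmetric about crop column 159.5 and vertical in the picture, so the tool is aligned with the rail. Now I'll compute the offsets.

```bash
python3 - <<'E'
from plant import r
from h import *
import pickle
w,t=pickle.load(open('c6.pkl','rb'));T0=pickle.load(open('c0.pkl','rb'))['top']
s=r.state();M=rot(s['tool_rot']);p=s['position'];a=np.radians(80.3)
hm=[]
k=onz(w,(288.5,127),48.5);print('keeper',k,'tri',tri((w,(288.5,127)),(T0,(207.0,247.2))))
L=[onz(w,(u+130,v),z) for u,v,z in[(114,20,55),(205,20,55),(114,75,55),(205,75,55),(84,158,45),(237,158,45)]]
print([x.round(1).tolist() for x in L])
m0=(L[0]+L[1])/2;m1=(L[2]+L[3])/2;print('axis',np.degrees(np.arctan2(*(m0-m1)[1::-1])),'across',np.degrees(np.arctan2(*(L[1]-L[0])[1::-1])),np.degrees(np.arctan2(*(L[5]-L[4])[1::-1])))
for n,q in(('keeper',k),('lipmid',m0),('lipmid1',m1),('edge',(L[4]+L[5])/2)):print(n,(M.T@(q-p)).round(1))
f=[onz(w,(u+130,208),p[2]-11.6) for u in(112,195)];print('feet',[(M.T@(q-p)).round(1) for q in f])
print('tool x ang',np.degrees(np.arctan2(M[1,0],M[0,0])))
h=np.array([562.5,185.7,0]);print('top home',(M.T@(h-p)).round(1))
E
```

```text
keeper [554.4051983  137.81897107  48.5       ] tri [554.27670528 138.12253109  53.38701234]
[[537.3, 205.4, 55.0], [592.3, 196.4, 55.0], [531.1, 174.8, 55.0], [588.9, 165.4, 55.0], [497.6, 124.7, 45.0], [607.3, 107.0, 45.0]]
axis 81.15634418561699 across -9.269134606724267 -9.189698531605401
keeper [66.2  3.5 84.9]
lipmid [130.1   3.4  78.3]
lipmid1 [99.   3.7 78.3]
edge [44.2  5.1 88.4]
feet [array([ 30.1, -21.1,  11.6]), array([30.3, 21.1, 11.5])]
tool x ang 80.63695656718112
top home [114.8   3.8 133.3]
```

```bash
python3 drive.py '[{"finger_gap":30, "tx":23.2, "ty":1.8}, {"finger_gap":30, "tx":23.3, "ty":1.7}, {"finger_gap":30, "tz":20}, {"finger_gap":30, "tz":25}, {"finger_gap":30, "tz":15}, {"finger_gap":30, "tz":5}, {"finger_gap":30}, {"finger_gap":30}]'
python3 drive.py '[{"finger_gap":30, "tz":2}, {"finger_gap":30}]'
python3 drive.py '[{"finger_gap":30, "tz":1.5}, {"finger_gap":30}]'
python3 - <<'E'
from plant import r
from h import *
s=r.state();M=rot(s['tool_rot']);a=np.radians(80.7);X=np.array([np.cos(a),np.sin(a)]);Y=np.array([X[1],-X[0]])
h=np.array([562.5,185.7]);print(X@(s['position'][:2]-h),Y@(s['position'][:2]-h),M.round(3).tolist())
E
```

```text
time_s: 16.87
position: [553.5, 119.4, 70.4]
tool_rot: [0.0, 0.762, 0.647, 0.0]
contact_force: [0.1, -0.3, -1.5]
opening: 48.8
grip_force: 63.6
time_s: 17.03
position: [554.4, 120.4, 69.1]
tool_rot: [0.0, 0.762, 0.648, 0.001]
contact_force: [0.2, 0.2, -2.7]
opening: 49.3
grip_force: 63.6
time_s: 17.2
position: [553.8, 120.8, 67.1]
tool_rot: [0.0, 0.761, 0.648, 0.001]
contact_force: [0.0, 0.3, -3.3]
opening: 49.1
grip_force: 63.6
-65.45753868303889 1.9213513010967156 [[0.16, 0.987, 0.001], [0.987, -0.16, 0.001], [0.001, 0.001, -1.0]]
```

```bash
python3 - <<'E'
from plant import r
from h import *
import pickle
w0,_=pickle.load(open('c6.pkl','rb'));w=r.read_camera('wrist');pickle.dump(w,open('w7.pkl','wb'));s=r.state();M=rot(s['tool_rot'])
print('p',s['position'],'eye disp tool',(M.T@(np.array(w['eye'])-w0['eye'])).round(1))
g=cv2.cvtColor(w['img'],cv2.COLOR_RGB2GRAY).astype(int)
for y in(40,80,120,150,180):
    print(y,np.flatnonzero(np.abs(np.diff(g[y,180:400]))>18)+180)
def lab(c):
    h=cv2.cvtColor(c['img'],cv2.COLOR_RGB2HSV);m=cv2.inRange(h,(105,140,60),(130,255,255));k=m.copy();k[:200]=0
    return cv2.boundingRect(max(cv2.findContours(k,0,2)[0],key=cv2.contourArea))
print(lab(w0),lab(w));cv2.imwrite('pics/w7.png',w['img'][:320,120:450,::-1])
E
```

```text
p [553.69241439 120.77717436  66.97843436] eye disp tool [47.8  4.8 65.1]
40 []
80 [216 239 240 241 243 261 262 274 275 287 288 294 295 317 334 340 341 396
 397 398]
120 [218 219 241 242 261 262 274 275 287 288 293 294 295 315 316 328 333 337
 338 339 392 393 394]
150 [220 221 242 243 262 263 274 275 286 287 288 293 294 314 315 332 336 337
 389 390 391]
180 [219 238 239 240 318 337 386 387]
(240, 257, 88, 86) (240, 257, 87, 86)
```

View pics/w7.png

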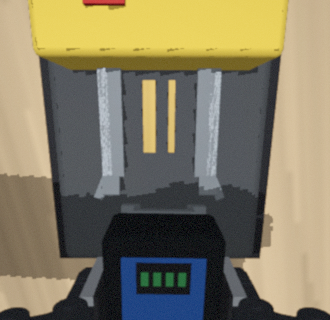

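The picture shows the pack just before the lead-ins. The rail centre is at column 278.4 and the pack centre at 283.2, so I need to shift about -2.4 mm in tool y, then lower to the deck.

```bash
python3 drive.py '[{"finger_gap":30, "ty":-2.4, "tz":2}, {"finger_gap":30, "tz":1.5}, {"finger_gap":30}]'
python3 drive.py '[{"finger_gap":30, "tz":1.2}, {"finger_gap":30}]'
python3 drive.py '[{"finger_gap":30, "tz":1}, {"finger_gap":30}]'
python3 - <<'E'
from plant import r
from h import *
w=r.read_camera('wrist');g=cv2.cvtColor(w['img'],cv2.COLOR_RGB2GRAY).astype(int)
for y in(120,150):print(y,np.flatnonzero(np.abs(np.diff(g[y,200:360]))>18)+200)
print(r.state()['position'])
E
```

```text
time_s: 17.5
position: [550.5, 121.1, 62.7]
tool_rot: [-0.0, 0.761, 0.648, -0.0]
contact_force: [-0.2, -0.5, -3.0]
opening: 48.9
grip_force: 63.6
time_s: 17.67
position: [551.2, 121.0, 61.8]
tool_rot: [0.0, 0.761, 0.648, 0.0]
contact_force: [0.3, -0.1, -3.6]
opening: 49.2
grip_force: 63.9
time_s: 17.83
position: [551.2, 121.0, 61.7]
tool_rot: [-0.0, 0.762, 0.648, 0.0]
contact_force: [-2.7, 0.0, 4.4]
opening: 49.1
grip_force: 64.3
120 [222 245 246 266 267 279 280 281 291 292 293 299 300 301 322 323 345 346]
150 [223 224 246 247 266 267 268 279 280 281 292 293 298 299 300 321 337 343
 344]
[551.20604984 120.95896568  61.69210716]
```

```bash
python3 drive.py '[{"finger_gap":30, "ty":0.3, "tz":-0.8}, {"finger_gap":30, "tx":6}, {"finger_gap":30, "tx":6}, {"finger_gap":30, "tx":6}, {"finger_gap":30, "tx":6}, {"finger_gap":30}]'
python3 drive.py '[{"finger_gap":30, "tx":6}, {"finger_gap":30, "tx":6}, {"finger_gap":30, "tx":6}, {"finger_gap":30, "tx":6}, {"finger_gap":30}]'
```

```text
time_s: 18.38
position: [556.1, 147.4, 61.9]
tool_rot: [-0.0, 0.761, 0.649, 0.001]
contact_force: [0.3, 1.3, -0.1]
opening: 49.0
grip_force: 64.2
time_s: 18.8
position: [559.4, 170.1, 61.9]
tool_rot: [-0.0, 0.761, 0.649, 0.001]
contact_force: [-0.6, 0.1, 2.4]
opening: 49.3
grip_force: 64.5
```

```bash
python3 drive.py '[{"finger_gap":30, "tx":5}, {"finger_gap":30, "tx":5}, {"finger_gap":30}]'
python3 drive.py '[{"finger_gap":30, "tx":4}, {"finger_gap":30}]'
python3 drive.py '[{"finger_gap":30, "tx":3}, {"finger_gap":30}]'
python3 drive.py '[{"finger_gap":30, "tx":2}, {"finger_gap":30}]'
```

```text
time_s: 19.05
position: [561.0, 178.4, 61.9]
tool_rot: [0.0, 0.761, 0.648, 0.0]
contact_force: [-0.2, -1.3, 2.7]
opening: 48.7
grip_force: 64.3
time_s: 19.22
position: [561.6, 183.2, 61.8]
tool_rot: [-0.0, 0.761, 0.648, 0.001]
contact_force: [-0.2, -1.2, 1.3]
opening: 48.8
grip_force: 64.1
time_s: 19.38
position: [561.9, 184.8, 61.8]
tool_rot: [0.0, 0.761, 0.648, 0.0]
contact_force: [-0.4, -3.5, 1.8]
opening: 48.8
grip_force: 64.3
time_s: 19.55
position: [561.8, 184.8, 61.8]
tool_rot: [0.001, 0.762, 0.648, -0.001]
contact_force: [-1.9, -6.3, 2.4]
opening: 49.2
grip_force: 64.2
```

```bash
python3 drive.py '[{"finger_gap":30, "tx":2}, {"finger_gap":30}]'
python3 drive.py '[{"finger_gap":30, "tx":2}, {"finger_gap":30}, {"finger_gap":30}]'
```

```text
time_s: 19.72
position: [561.8, 184.8, 61.8]
tool_rot: [0.002, 0.762, 0.648, -0.002]
contact_force: [-2.6, -8.0, 4.3]
opening: 49.0
grip_force: 64.3
time_s: 19.97
position: [561.8, 184.8, 61.8]
tool_rot: [0.002, 0.762, 0.648, -0.003]
contact_force: [-4.6, -10.1, 4.6]
opening: 49.1
grip_force: 64.3
```

```bash
python3 drive.py '[{"finger_gap":30, "tx":3}, {"finger_gap":30}, {"finger_gap":30}]'
python3 drive.py '[{"finger_gap":30, "tx":4}, {"finger_gap":30}, {"finger_gap":30}]'
python3 - <<'E'
from plant import r
from h import *
import pickle
w=r.read_camera('wrist');S=r.read_camera('scene');pickle.dump((w,S),open('c8.pkl','wb'))
h=cv2.cvtColor(S['img'],cv2.COLOR_RGB2HSV);m=cv2.inRange(h,(0,150,80),(8,255,255))|cv2.inRange(h,(172,150,80),(179,255,255))
for q in cv2.findContours(m,0,2)[0]:
    if cv2.contourArea(q)>3:print(cv2.boundingRect(q))
for n,p in(('pad',(-33,0,65)),('tongue',(-44,0,54)),('keeper',(-48.5,0,48))):
    a=np.radians(80.7);print(n,proj(S,(562.5+p[0]*np.cos(a),185.7+p[0]*np.sin(a),p[2])))
E
```

```text
time_s: 20.22
position: [561.8, 184.8, 61.8]
tool_rot: [0.003, 0.762, 0.647, -0.004]
contact_force: [-5.2, -14.1, 7.1]
opening: 49.1
grip_force: 64.4
time_s: 20.47
position: [561.9, 185.0, 61.9]
tool_rot: [0.004, 0.763, 0.646, -0.006]
contact_force: [-6.0, -18.7, 10.7]
opening: 48.7
grip_force: 64.0
(326, 161, 9, 13)
(365, 144, 10, 5)
(555, 39, 5, 2)
(509, 0, 51, 35)
pad [331.92328708 165.77059362]
tongue [326.53346906 169.93621477]
keeper [324.29498466 172.07284501]
```

It's rigid at 184.9 under 19 N, at the estimated home. Now I'll unload and do a gentle pull test to confirm the catch has clicked.

```bash
python3 drive.py '[{"finger_gap":30, "tx":-8}, {"finger_gap":30, "tx":-7}, {"finger_gap":30}]'
python3 drive.py '[{"finger_gap":30, "tx":-4}, {"finger_gap":30}, {"finger_gap":30}]'
python3 drive.py '[{"finger_gap":30, "tx":-4}, {"finger_gap":30}, {"finger_gap":30}]'
```

```text
time_s: 20.82
position: [561.4, 183.2, 61.8]
tool_rot: [-0.0, 0.762, 0.648, 0.001]
contact_force: [0.2, -3.2, 1.0]
opening: 49.2
grip_force: 63.0
time_s: 21.07
position: [561.2, 182.6, 61.9]
tool_rot: [-0.001, 0.761, 0.649, 0.002]
contact_force: [0.1, 3.4, 0.1]
opening: 49.1
grip_force: 63.0
time_s: 21.32
position: [561.1, 182.3, 62.2]
tool_rot: [-0.002, 0.76, 0.65, 0.004]
contact_force: [1.6, 9.1, 1.1]
opening: 49.0
grip_force: 62.9
```

It's latched: 9 N of pull moves it only through the 2.5 mm free play. I'll centre it, open and retreat upwards.

```bash
python3 drive.py '[{"finger_gap":30, "tx":5}, {"finger_gap":30, "tx":4}, {"finger_gap":30}, {"finger_gap":85}, {"finger_gap":85}, {"finger_gap":85}, {"finger_gap":85}, {"finger_gap":85}, {"finger_gap":85}]'
python3 drive.py '[{"finger_gap":85, "tz":-15}, {"finger_gap":85, "tz":-35}, {"finger_gap":85, "tx":-10, "tz":-40}, {"finger_gap":85, "tx":-20, "tz":-40}, {"finger_gap":85, "tx":-30, "tz":-20}, {"finger_gap":85, "tx":-35}, {"finger_gap":85, "tx":-40}, {"finger_gap":85, "tx":-40}, {"finger_gap":85}, {"finger_gap":85}, {"finger_gap":85}]'
python3 - <<'E'
from plant import r
from h import *
w=r.read_camera('wrist');S=r.read_camera('scene');a=np.radians(80.7)
h=cv2.cvtColor(S['img'],cv2.COLOR_RGB2HSV);m=cv2.inRange(h,(0,150,80),(8,255,255))|cv2.inRange(h,(172,150,80),(179,255,255))
print([cv2.boundingRect(q) for q in cv2.findContours(m,0,2)[0] if cv2.contourArea(q)>3])
h=cv2.cvtColor(w['img'],cv2.COLOR_RGB2HSV);m=cv2.inRange(h,(105,140,60),(130,255,255))
for q in cv2.findContours(m,0,2)[0]:
    if cv2.contourArea(q)>100:
        b=cv2.minAreaRect(cv2.convexHull(q));d=onz(w,b[0],91)[:2]-[562.5,185.7];print(b,d@[np.cos(a),np.sin(a)],d@[np.sin(a),-np.cos(a)])
print(r.state()['position'],r.state()['contact_force'])
E
```

```text
time_s: 22.07
position: [561.5, 184.1, 61.7]
tool_rot: [-0.0, 0.762, 0.648, 0.0]
contact_force: [-0.4, 0.6, -0.5]
opening: 85.1
grip_force: 0.0
time_s: 22.98
position: [534.0, 12.6, 209.7]
tool_rot: [-0.0, 0.762, 0.648, 0.001]
contact_force: [-0.3, 0.6, -0.0]
opening: 84.6
grip_force: 0.0
[(325, 160, 9, 14), (366, 144, 9, 5), (555, 39, 5, 2), (542, 0, 11, 6), (509, 0, 51, 35)]
[534.16168451  14.33110049 209.17621787] [0.5195743  0.1044282  0.42672681]
```

```bash
python3 -c "
from plant import r
print(r.job_done())"
```

```text
the job is handed in; nothing more can be done
None
```

The job is handed in, and the pack is home and latched on the site light's rail: it stopped hard under a 19 N push and a 9 N pull only took up the 2.5 mm free play. The gripper is open and clear, the mug, coupling and tape weren't touched, and it took about 23 s; the hand-in printed no verdict.

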